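# Fetch the spare objective from behind the bottle and the post holder

### The job

The spare microscope objective stands at the back of the narrow grey storage bay, behind the dropper bottle and the black post holder. Without shifting the objective, move those two out of the way and stand them both in the steel tray; then take the objective and set it down gently, upright, inside the raised ring of the aluminium stand. Only then put the dropper bottle and the post holder back upright in the bay, each exactly where it stood before.

Things in the scene. Friction and masses are not known exactly. Their poses are not given: they have to be found in the camera images.
- dropper_mid (a point): Dropper bottle: small pale translucent bottle, body 30 mm in diameter up to 58 mm above its foot, then a cap 16.6 mm in diameter; 75 mm tall. Point: on its axis, 37.5 mm above its foot; z up. At the start in the front or the middle place of the bay; the post holder has the other.
- holder_mid (a point): Post holder: black cylinder 25 mm in diameter, 51 mm tall, with a light steel post 12.6 mm in diameter rising to 81 mm above its foot; a thumbscrew sticks out sideways to 27 mm from the axis. Point: on the axis, 40.5 mm above its foot (the bare post runs from 10.5 to 40.5 mm above it); z up. In the front or the middle place of the bay at the start.
- objective_mid (a point): Spare microscope objective: light metal, standing on its thread, nose up; 28 mm in diameter at the knurl (its lower part), 47 mm tall, tapering to the nose. Point: on its axis half-way up, 23.5 mm above its foot; z up. At the start in the rear place of the bay, 5 to 10 mm behind the thing in the middle place.
- bay_floor (a point): Storage bay (fixed): grey trough 180 mm (x) by 64 mm (y), open at its front (-x) end. Point: centre of its floor, 4 mm over the table; x to the closed rear, z up. Walls 5 mm thick, 26 mm above the floor; inside 54 mm wide, ending at x = +85. Dark pads mark three places in single file, about x = -66, -10, +25, y = 0. 45 mm are free behind the objective; tall things can be gripped across, above the walls.
- tray_in (a point): Side area: steel tray (fixed during a run), 180 mm (x) by 100 mm (y) outside, rim 4 mm thick and 12 mm high over the table. This point is the centre of its inner floor; x along its length, y across, z up. A coverslip box, 36 x 36 x 17 mm, stands in it near x = +62 mm, y = 0, and may stay; the rest is free.
- stand_seat (a point): Stand for the objective (fixed during a run): square aluminium plate, 76 mm, with a raised round ring, inner diameter 50 mm, outer 60 mm, 11 mm over the table. This point is the centre of the seat inside the ring, 6 mm above the table, 5 mm below the ring's top; z up.
Mind the look-alikes: they are no part of the job. Leave any green or red look-alike of the part that bears dropper_mid alone.

How it is judged:
By the outcome, as a careful person would: the job done as asked, in the order asked, and still so for the second after the job is handed in, with the robot touching nothing.
It also fails if it takes over 120 s, if anything falls off the work surface, if the arm or the gripper's body presses on something with over 40 N, if the wrist force passes 120 N, or if a joint passes its speed limit or range.

### The arm

A 7-joint arm with a two-finger parallel gripper is mounted at the origin on a cart in front of the work surface, level with it; the furniture and walls round the work are solid. World frame = base frame: x ahead of the robot, y to its left, z up, the work surface at z = 0. Lengths are in m, angles in rad, forces in N, time in s.
With the tool pointing down it reaches from about 0.4 to 0.925 m from the base axis. Payload 4.1 kg.
Tool frame: the origin (TCP) lies midway between the tips of the shut fingers; the grasp point (between the pads) lies 19 mm behind it; z points along the fingers, y is the line along which they close (so a half turn about z gives the same grasp; the last joint's range is limited). The gripper opens to 85 mm and grips with 20 to 120 N. Pads are 22 mm wide; open, the fingers measure 114 mm over their backs; the gripper's body (76 mm by 85 mm) begins 54 mm behind the grasp point. The pads swing forward as they close: fully open they stand 13 mm farther back than shut.
Start: joints at [-1.221, 0.398, 0.045, 1.537, -0.019, 1.207, -0.051], TCP at [0.282, 0.586, 0.193] pointing down, gripper open.
Joint ranges: [-2.82, 2.82], [-0.49, 2.23], [-1.37, 1.46], [0, 2.46], [-1.36, 4.5], [0.23, 2], [-2.94, 2.94]. Speed limits (rad/s): [2.57, 2.57, 3.14, 3.14, 3.14, 3.14, 3.14].

### API

Orientations are given as [roll, pitch, yaw] about the fixed x, y, z axes, in that order (R = Rz(yaw) Ry(pitch) Rx(roll)).
In Python, from cell import observe, camera, camera_model, sign_off gives the robot as it stands.
- The arm moves only by the tool carry_out, never from a script. Its argument "deltas" is a list of rows, each a list of 3 entries, a list of its own where there are three numbers: the shift along the tool's x, y, z in cm, then the turn, a rotation vector about the tool's x, y, z in rad, then the opening, from -1 (shut) to 1 (fully open), so that 0 is half open. In form: [[[tx, ty, tz], [rx, ry, rz], hand], ...]. A call has 1 to 20 rows; each row is the pose to reach, as a shift and turn from the pose commanded when the call began, along the tool's axes at that moment; what a row does not reach only later rows make up. A row lasts 1/12 s, in which the tool goes at most 41.7 mm and 7.16 degrees, less where a joint would pass 70% of its speed; a pose out of reach is approached as far as the arm can. A call with a gripper value outside its range is refused whole. The fingers move at their own pace and stop on an object; the grip force is fixed at half the most. Time passes only in rows, so rows that repeat a pose let the fingers close. It gives the time, the measured TCP pose, the force, the opening and the grip force at its end, in the units of the state.
- observe(): the state, without advancing time (a new reading comes with each control period).
- camera(name): name is "scene" or "top" or "wrist"; returns the picture (384x512x3 uint8, red, green, blue); there is no depth.
- camera_model(name): a dict with "camera_matrix" (3x3 intrinsics, pixels), "dist" ([k1, k2, p1, p2, k3] as OpenCV has them; the pictures are not rectified), "camera_from_world" (4x4, takes a point from world to camera coordinates). Camera axes: x right, y down, z forward; pixel columns grow to the right and rows downward; lengths in m; the calibration is good to about 2 mm. A picture is of the moment at which its call begins: read the wrist's pose just before it. camera_model takes no time and is no camera call; for the wrist camera it gives the pose at the moment of the call.
- sign_off(): hands the job in; it is judged then, once.
The state is a dict: "clock": time; "joints": joint angles; "joint_velocities": joint speeds; "tau": joint torques, N m; "position": TCP position; "tool_rot": TCP orientation; "contact_force": force on the tool from outside, world axes, zero at the start; "torque": the same for the moment, N m; "opening": opening from 0.0 (shut) to 1.0 (fully open); "grip_force": force on a finger pad.
Only numpy, scipy, OpenCV 4.12 (cv2) and the standard library are available. Lean on these libraries where they do the work, as an engineer would, in place of code of your own. Each camera call takes 0.05 s, during which the arm holds its last target. There are 200 camera calls.

## Working session

There is one attempt and no reset: what is moved stays moved. The work goes in short steps, Python scripts to look and compute and a tool call to move; the robot and the scene stay as the last step left them, time stands still between calls to the robot, and variables do not carry over. Pictures are saved under pics/ and viewed, at most 14 in all, crops included, and the job is handed in when it is done.

Besides the shell and the picture viewer there is one more tool, called after "Call:" as name(argument=value, ...), one argument or row to a line, values as JSON. carry_out: Moves the arm, as the interface text tells. Its arguments: {"type":"object","properties":{"deltas":{"type":"array"}},"required":["deltas"]}

```bash
mkdir -p pics; python3 - <<'E'
from cell import *
import cv2,numpy as np
print(observe())
for n in("scene","top"):
    im=camera(n);cv2.imwrite(f"pics/{n}0.png",im[...,::-1]);m=camera_model(n)
    print(n,m)
E
```

```text
{'clock': 0.0, 'joints': array([-1.22101223,  0.39915513,  0.04504503,  1.53787794, -0.01870411,
        1.20690459, -0.05071823]), 'joint_velocities': array([ 0.00054427, -0.00108746, -0.00020602,  0.00316452, -0.00088886,
        0.00041091,  0.00184689]), 'tau': array([ 8.25040606e-04, -4.75112557e+01,  1.36500590e+00, -2.54216230e+01,
        1.15828306e-02,  9.30583075e-03,  2.23989599e-05]), 'position': array([0.28169886, 0.58500145, 0.1923885 ]), 'tool_rot': array([-3.13967385e+00,  1.32347316e-04,  2.69289083e+00]), 'contact_force': array([ 0.13423412, -0.13308863,  0.85229415]), 'torque': array([-0.01013185,  0.0275885 ,  0.00867529]), 'grip_force': 0.0, 'opening': 1.0000327982423642}
scene {'camera_matrix': array([[398.08780343,   0.        , 256.59143176],
       [  0.        , 398.08780343, 184.60656055],
       [  0.        ,   0.        ,   1.        ]]), 'dist': array([0.02499951, 0.        , 0.        , 0.        , 0.        ]), 'camera_from_world': array([[ 0.44167212, -0.89697906, -0.01882286, -0.38542808],
       [-0.68495414, -0.32357246, -0.65279299,  0.31615053],
       [ 0.57945109,  0.30121326, -0.75730246,  0.65955668],
       [ 0.        ,  0.        ,  0.        ,  1.        ]])}
top {'camera_matrix': array([[447.86021716,   0.        , 260.61909884],
       [  0.        , 447.86021716, 191.89323911],
       [  0.        ,   0.        ,   1.        ]]), 'dist': array([0.02804313, 0.        , 0.        , 0.        , 0.        ]), 'camera_from_world': array([[ 1.90727095e-03, -9.99756720e-01, -2.19741351e-02,
        -1.73367050e-01],
       [-9.92825970e-01,  7.33952291e-04, -1.19566111e-01,
         4.87530417e-01],
       [ 1.19553151e-01,  2.20445370e-02, -9.92583036e-01,
         8.42098437e-01],
       [ 0.00000000e+00,  0.00000000e+00,  0.00000000e+00,
         1.00000000e+00]])}
```

View pics/scene0.png

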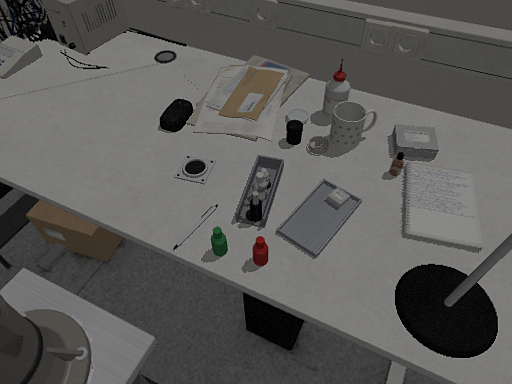

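View pics/top0.png

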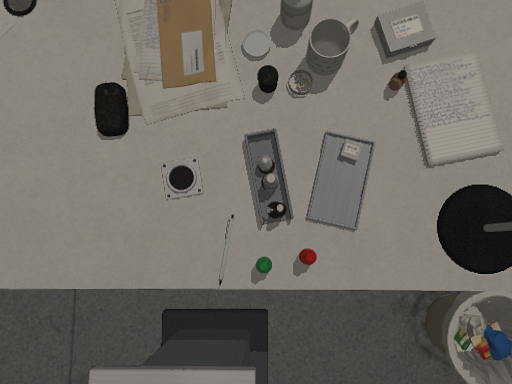

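The post holder is in front (top px 277,209), the dropper in the middle (270,181) and the objective at the rear (265,162). The stand is at (181,178) and the tray at (340,180). I'll zoom in next.

```bash
python3 - <<'E'
import cv2,numpy as np
t=cv2.imread("pics/top0.png");s=cv2.imread("pics/scene0.png")
f=lambda im,x,y,w,h,k:cv2.resize(np.clip(im[y:y+h,x:x+w]*1.8,0,255).astype(np.uint8),None,fx=k,fy=k,interpolation=cv2.INTER_CUBIC)
cv2.imwrite("pics/tc.png",f(t,235,120,145,115,5))
cv2.imwrite("pics/sc.png",f(s,225,145,145,115,5))
E
```

```text
(no output)
```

View pics/tc.png

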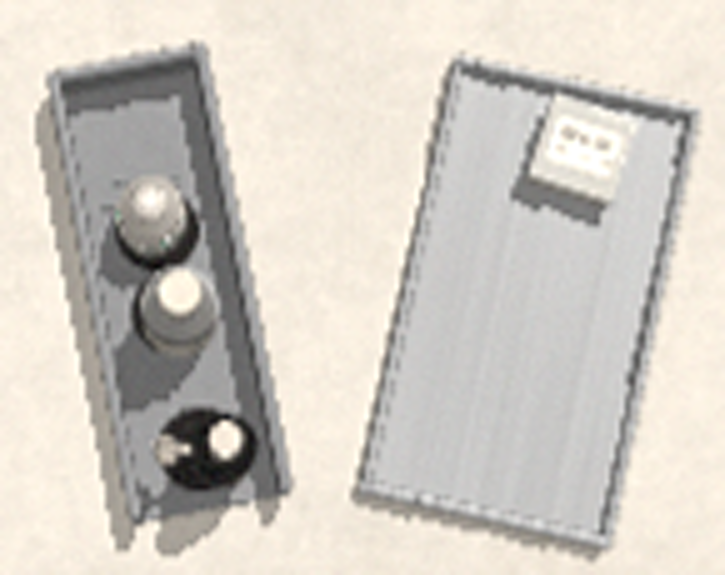

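View pics/sc.png

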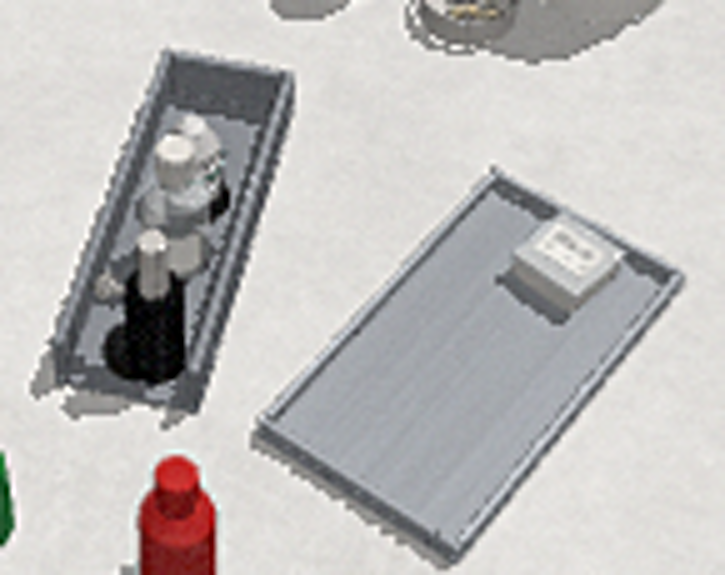

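Top crop: the post top is at px (280.2,207.8), the cap top at (271,178.8), the nose at (265.4,160), and the thumbscrew points left (+y). The scene crop agrees: cap top at (260.2,175.4), post top at (255.4,193.6).

```bash
cat >h.py <<'E'
from cell import *
import cv2,numpy as np
from scipy.spatial.transform import Rotation as R
def ray(m,p):
    u=cv2.undistortPoints(np.array([[p]],float),m["camera_matrix"],m["dist"])[0,0]
    T=m["camera_from_world"];r=T[:3,:3].T
    return -r@T[:3,3], r@np.array([*u,1])
def plane(m,p,z):
    c,d=ray(m,p);return c+d*(z-c[2])/d[2]
def pix(m,P):
    T=m["camera_from_world"]
    return cv2.projectPoints(np.array(P,float).reshape(-1,3),cv2.Rodrigues(T[:3,:3])[0],T[:3,3],m["camera_matrix"],m["dist"])[0][:,0]
def delta(P,yaw,pos=None,rpy=None):
    "shift in cm in tool axes, rotvec from current pose to tool-down pose at P"
    o=observe();pos=o["position"] if pos is None else pos;rpy=o["tool_rot"] if rpy is None else rpy
    A=R.from_euler("xyz",rpy);B=R.from_euler("xyz",[np.pi,0,yaw])
    return np.round(A.inv().apply(np.array(P)-pos)*100,2),np.round((A.inv()*B).as_rotvec(),4)
E
python3 - <<'E'
from h import *
np.set_printoptions(precision=4,suppress=True)
mt,ms=camera_model("top"),camera_model("scene")
c=lambda x,y:(235+(x+.5)/5-.5,120+(y+.5)/5-.5)
s=lambda x,y:(225+(x+.5)/5-.5,145+(y+.5)/5-.5)
print("post",plane(mt,c(226,439),.085),plane(ms,s(152,237),.085))
print("cap",plane(mt,c(180,294),.079),plane(ms,s(176,147),.079))
print("nose",plane(mt,c(152,200),.051),"screw",plane(mt,c(172,449),.045))
b=np.array([plane(mt,c(*q),.030) for q in[(52,78),(203,45),(290,488),(130,520)]]);print("bay",b,b.mean(0))
print("sides",[np.linalg.norm(b[i]-b[i-1]) for i in range(4)])
a=(b[0]+b[1]-b[2]-b[3])/2;print("bay yaw",np.arctan2(a[1],a[0]))
t=np.array([plane(mt,c(*q),.012) for q in[(455,58),(697,108),(603,552),(358,492)]]);print("tray",t.mean(0))
a=(t[0]+t[1]-t[2]-t[3])/2;print("yaw",np.arctan2(a[1],a[0]),[np.linalg.norm(t[i]-t[i-1]) for i in range(4)])
for n,m,roi in(("top",mt,(155,150,50,60)),("scene",ms,(170,145,50,45))):
    im=cv2.imread(f"pics/{n}0.png");x,y,w,h=roi;g=im[y:y+h,x:x+w].max(2)
    k,l,st,ce=cv2.connectedComponentsWithStats((g<45).astype(np.uint8));i=1+st[1:,4].argmax()
    print("seat",st[i],plane(m,ce[i]+[x,y],.006))
E
```

```text
post [ 0.4525 -0.209   0.085 ] [ 0.4552 -0.2038  0.085 ]
cap [ 0.5063 -0.1925  0.079 ] [ 0.508  -0.1887  0.079 ]
nose [ 0.5467 -0.1818  0.051 ] screw [ 0.4521 -0.1894  0.045 ]
bay [[ 0.5996 -0.1422  0.03  ]
 [ 0.6126 -0.2016  0.03  ]
 [ 0.4384 -0.2346  0.03  ]
 [ 0.426  -0.1732  0.03  ]] [ 0.5192 -0.1879  0.03  ]
sides [np.float64(0.1763048431827354), np.float64(0.060781421579547995), np.float64(0.17738652952837589), np.float64(0.0626172928737058)]
bay yaw 0.1820780782709156
tray [ 0.5138 -0.3298  0.012 ]
yaw -0.22917799878774023 [np.float64(0.17832710969468865), np.float64(0.09770746570417065), np.float64(0.18081312165656752), np.float64(0.09754014707397522)]
seat [ 15  16  23  24 433] [ 0.5198 -0.013   0.006 ]
seat [ 15  15  21  14 212] [ 0.5214 -0.0076  0.006 ]
```

```bash
python3 -c "
from h import *
print(delta([.48,-.195,.25],.182))"
```

```text
(array([-51.7 , -61.7 ,  -5.64]), array([-5.0000e-04,  2.3000e-03,  2.5109e+00]))
```

Call:
carry_out(
  deltas=[
    [[-51.7, -61.7, -5.6], [0, 0, 2.511], 1],
    [[-51.7, -61.7, -5.6], [0, 0, 2.511], 1],
    [[-51.7, -61.7, -5.6], [0, 0, 2.511], 1],
    [[-51.7, -61.7, -5.6], [0, 0, 2.511], 1],
    [[-51.7, -61.7, -5.6], [0, 0, 2.511], 1],
    [[-51.7, -61.7, -5.6], [0, 0, 2.511], 1],
    [[-51.7, -61.7, -5.6], [0, 0, 2.511], 1],
    [[-51.7, -61.7, -5.6], [0, 0, 2.511], 1],
    [[-51.7, -61.7, -5.6], [0, 0, 2.511], 1],
    [[-51.7, -61.7, -5.6], [0, 0, 2.511], 1],
    [[-51.7, -61.7, -5.6], [0, 0, 2.511], 1],
    [[-51.7, -61.7, -5.6], [0, 0, 2.511], 1],
    [[-51.7, -61.7, -5.6], [0, 0, 2.511], 1],
    [[-51.7, -61.7, -5.6], [0, 0, 2.511], 1],
    [[-51.7, -61.7, -5.6], [0, 0, 2.511], 1],
    [[-51.7, -61.7, -5.6], [0, 0, 2.511], 1],
    [[-51.7, -61.7, -5.6], [0, 0, 2.511], 1],
    [[-51.7, -61.7, -5.6], [0, 0, 2.511], 1],
    [[-51.7, -61.7, -5.6], [0, 0, 2.511], 1],
    [[-51.7, -61.7, -5.6], [0, 0, 2.511], 1],
  ],
)

```text
clock: 1.77
position: [0.4799, -0.2013, 0.2502]
tool_rot: [3.137, -0.001, 0.18]
contact_force: [-1.0, 0.7, 0.3]
opening: 0.999
grip_force: 0.0
```

```bash
python3 -c "
from h import *
o=observe();print(o['clock'],o['position'],o['tool_rot'],o['joints']);print(delta([.48,-.195,.25],.182))"
```

```text
1.7667 [ 0.47987723 -0.20126154  0.25015289] [ 3.13689764e+00 -5.99634858e-04  1.79523663e-01] [-0.46275695  0.172974    0.885838    1.78288962 -0.13725452  1.2483103
 -0.93223857]
(array([ 0.12, -0.61,  0.01]), array([ 0.0047, -0.0006, -0.0025]))
```

Call:
carry_out(
  deltas=[
    [[0, 0, 0], [0, 0, 0], 1],
    [[0, 0, 0], [0, 0, 0], 1],
    [[0, 0, 0], [0, 0, 0], 1],
  ],
)

```text
clock: 2.02
position: [0.4799, -0.1931, 0.2488]
tool_rot: [-3.14, 0.001, 0.196]
contact_force: [0.1, 0.6, -0.5]
opening: 0.997
grip_force: 0.0
```

```bash
python3 - <<'E'
from h import *
o=observe();print(o['position'],o['tool_rot'],o['joint_velocities'].round(3))
m=camera_model("wrist");im=camera("wrist")
import pickle;pickle.dump((m,im),open("w1.pkl","wb"))
cv2.imwrite("pics/w1.png",np.clip(im[...,::-1]*1.6,0,255).astype(np.uint8))
print(m)
E
```

```text
[ 0.47988778 -0.19305815  0.24877629] [-3.14006006e+00  9.52753797e-04  1.95795476e-01] [-0.015 -0.012 -0.015  0.005 -0.001 -0.002 -0.002]
{'camera_matrix': array([[310.46271741,   0.        , 257.55624606],
       [  0.        , 310.46271741, 192.72188016],
       [  0.        ,   0.        ,   1.        ]]), 'dist': array([-0.030818,  0.      ,  0.      ,  0.      ,  0.      ]), 'camera_from_world': array([[ 1.95258222e-01, -9.80751608e-01, -7.14159115e-04,
        -2.82567228e-01],
       [-9.30311243e-01, -1.85446450e-01,  3.16434204e-01,
         3.52017663e-01],
       [-3.10475792e-01, -6.11219898e-02, -9.48614192e-01,
         5.70397869e-01],
       [ 0.00000000e+00,  0.00000000e+00,  0.00000000e+00,
         1.00000000e+00]])}
```

View pics/w1.png

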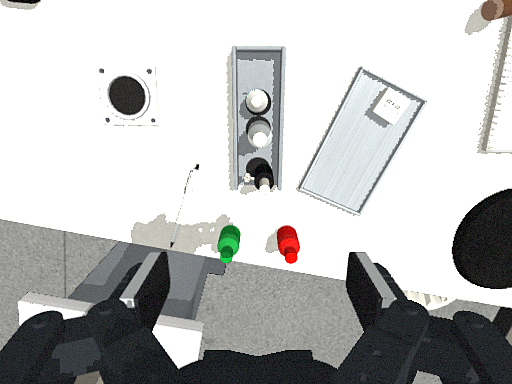

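The wrist view shows the bay upright at columns 232–285, with the objective at about (257,99), the dropper cap at (260,137), the post at (265,185) and the stand at (127,97).

```bash
python3 - <<'E'
from h import *
import pickle
m,im=pickle.load(open("w1.pkl","rb"))
c=im[40:198,225:295,::-1];d=im[60:135,92:164,::-1]
c=cv2.resize(c,None,fx=3.7,fy=3.7,interpolation=cv2.INTER_CUBIC);d=cv2.resize(d,None,fx=6,fy=6,interpolation=cv2.INTER_CUBIC)
o=np.zeros((590,700,3),np.uint8);o[:c.shape[0],:c.shape[1]]=c[:590];o[:d.shape[0],262:262+d.shape[1]]=d
cv2.imwrite("pics/w1c.png",o)
E
```

```text
(no output)
```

View pics/w1c.png

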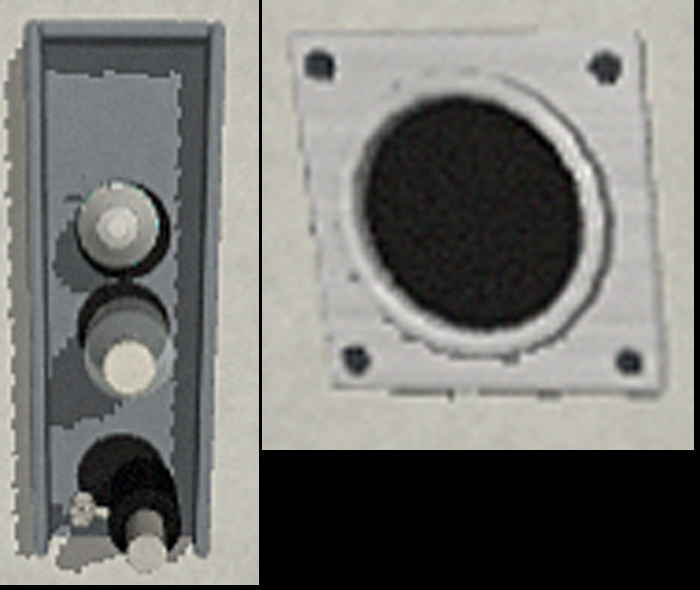

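```bash
python3 - <<'E'
from h import *
import pickle
np.set_printoptions(precision=4,suppress=True)
m,im=pickle.load(open("w1.pkl","rb"))
c=lambda x,y,k=3.7,a=225,b=40:(a+(x+.5)/k-.5,b+(y+.5)/k-.5)
b=np.array([plane(m,c(*q),.030) for q in[(25,22),(225,22),(210,555),(33,553)]]);ce=b.mean(0)
a=(b[0]+b[1]-b[2]-b[3])/2;y=np.arctan2(a[1],a[0]);print("bay",ce,y,[np.linalg.norm(b[i]-b[i-1]) for i in range(4)])
for n,q,z in(("post",(146,553),.085),("cap",(128,367),.079),("nose",(117,229),.051)):
    p=plane(m,c(*q),z);d=R.from_euler("z",-y).apply(p-ce);print(n,p,"in bay",d)
g=im[60:135,92:164].max(2);k,l,st,cen=cv2.connectedComponentsWithStats((g<45).astype(np.uint8));i=1+st[1:,4].argmax()
print("seat",st[i],plane(m,cen[i]+[92,60],.007))
o=observe();print(o['position'],o['tool_rot'])
E
```

```text
bay [ 0.5211 -0.1849  0.03  ] 0.19022704973695875 [np.float64(0.17767553279474427), np.float64(0.06371285296247124), np.float64(0.17842143622205964), np.float64(0.06467412072840713)]
post [ 0.4529 -0.2058  0.085 ] in bay [-0.071  -0.0076  0.055 ]
cap [ 0.5081 -0.1889  0.079 ] in bay [-0.0135 -0.0015  0.049 ]
nose [ 0.5462 -0.1779  0.051 ] in bay [0.026  0.0021 0.021 ]
seat [  17   16   36   39 1050] [ 0.5201 -0.01    0.007 ]
[ 0.48   -0.1927  0.2489] [-3.1399  0.0005  0.1966]
```

```bash
python3 -c "
from h import *
print(delta([.4535,-.206,.115],.19))"
```

```text
(array([-2.86,  0.81, 13.39]), array([-0.0017,  0.0005,  0.0066]))
```

Call:
carry_out(
  deltas=[
    [[-2.9, 0.8, 6.0], [-0.002, 0, 0.007], 0.3],
    [[-2.9, 0.8, 13.4], [-0.002, 0, 0.007], 0.3],
    [[-2.9, 0.8, 13.4], [-0.002, 0, 0.007], 0.3],
    [[-2.9, 0.8, 13.4], [-0.002, 0, 0.007], 0.3],
    [[-2.9, 0.8, 13.4], [-0.002, 0, 0.007], 0.3],
    [[-2.9, 0.8, 13.4], [-0.002, 0, 0.007], 0.3],
    [[-2.9, 0.8, 13.4], [-0.002, 0, 0.007], 0.3],
    [[-2.9, 0.8, 13.4], [-0.002, 0, 0.007], 0.3],
  ],
)

```text
clock: 2.73
position: [0.4552, -0.2078, 0.1172]
tool_rot: [3.139, -0.004, 0.188]
contact_force: [0.5, 0.6, -0.7]
opening: 0.649
grip_force: 0.0
```

```bash
python3 - <<'E'
from h import *
import pickle
o=observe();print(o['position'],o['tool_rot'],o['opening'])
m=camera_model("wrist");im=camera("wrist");pickle.dump((m,im),open("w2.pkl","wb"))
cv2.imwrite("pics/w2.png",np.clip(im[...,::-1]*1.3,0,255).astype(np.uint8))
T=R.from_euler("xyz",o["tool_rot"])
print("tcp px",pix(m,o["position"]),"axis pts",pix(m,[o["position"]+T.apply([0,0,z]) for z in(.02,.04)]))
print("expected post/cap/nose px",pix(m,[[.4535,-.206,.085],[.5075,-.19,.079],[.546,-.179,.051]]))
E
```

```text
[ 0.45522781 -0.2078419   0.11720497] [ 3.13860847 -0.00386255  0.18759698] 0.6492259791044863
tcp px [[258.02324017 224.35178508]] axis pts [[257.9580165  212.51872471]
 [257.90327624 202.59126869]]
expected post/cap/nose px [[254.89086645 208.14891105]
 [246.68322636 130.01833526]
 [242.42217266  71.60691967]]
```

View pics/w2.png

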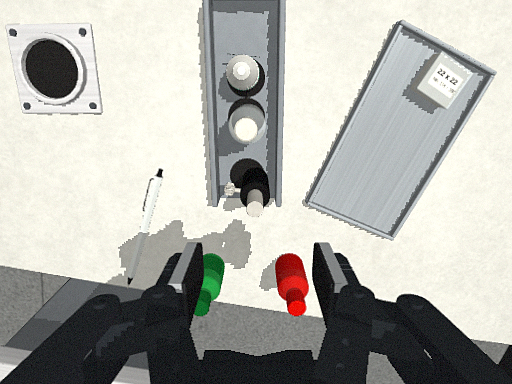

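The view matches the predictions: post (254,209), cap (246,128), nose (241,72), finger midline at column 258. Next I descend on the post.

```bash
python3 -c "
from h import *
print(observe()['position'],delta([.4535,-.206,.062],.19))"
```

```text
[ 0.45502758 -0.20792493  0.11707501] (array([-0.13, -0.23,  5.51]), array([ 0.0029, -0.0036, -0.0027]))
```

Call:
carry_out(
  deltas=[
    [[-0.1, -0.2, 2.5], [0.002, -0.002, 0], 0.0],
    [[-0.1, -0.2, 5.0], [0.002, -0.002, 0], 0.0],
    [[-0.1, -0.2, 5.4], [0.002, -0.002, 0], 0.0],
    [[-0.1, -0.2, 5.4], [0.002, -0.002, 0], 0.0],
    [[-0.1, -0.2, 5.4], [0.002, -0.002, 0], 0.0],
    [[-0.1, -0.2, 5.4], [0.002, -0.002, 0], 0.0],
  ],
)

```text
clock: 3.28
position: [0.4533, -0.2069, 0.0629]
tool_rot: [3.14, -0.001, 0.186]
contact_force: [0.5, 0.4, 0.1]
opening: 0.5
grip_force: 0.0
```

```bash
python3 -c "
from h import *
print(observe()['opening'],observe()['position'],observe()['tool_rot'],delta([.4535,-.206,.062],.19))"
```

```text
0.49967699282617034 [ 0.45329319 -0.20689802  0.0629264 ] [ 3.14039350e+00 -7.60646647e-04  1.85905664e-01] (array([ 0.04, -0.08,  0.09]), array([ 0.0012, -0.0008, -0.0041]))
```

Good. Closing now.

Call:
carry_out(
  deltas=[
    [[0, -0.1, 0], [0, 0, 0], -1],
    [[0, -0.1, 0], [0, 0, 0], -1],
    [[0, -0.1, 0], [0, 0, 0], -1],
    [[0, -0.1, 0], [0, 0, 0], -1],
    [[0, -0.1, 0], [0, 0, 0], -1],
    [[0, -0.1, 0], [0, 0, 0], -1],
    [[0, -0.1, 0], [0, 0, 0], -1],
    [[0, -0.1, 0], [0, 0, 0], -1],
  ],
)

```text
clock: 3.95
position: [0.4517, -0.2053, 0.0613]
tool_rot: [-3.141, 0.002, 0.186]
contact_force: [0.4, -0.1, -0.6]
opening: -0.003
grip_force: 0.0
```

```bash
python3 - <<'E'
from h import *
o=observe();print(o);
# tray targets: tray frame (-.045, +-.02)
c=np.array([.514,-.327,0]);T=R.from_euler("z",-.229)
for q in((-.05,0),(.0,0)):print(q,c+T.apply([*q,0]))
E
```

```text
{'clock': 3.95, 'joints': array([-0.31196335,  0.37466858,  0.78983004,  2.05046837, -0.35049405,
        0.85400055, -0.70682616]), 'joint_velocities': array([-0.00015065,  0.00088351, -0.00208475,  0.00191108, -0.00036418,
       -0.00046142,  0.00125135]), 'tau': array([-7.64189201e-03, -3.06428361e+01,  6.87317401e+00, -1.92450857e+01,
        1.37714093e-02,  6.97667012e-03, -1.47399246e-04]), 'position': array([ 0.45168765, -0.20526438,  0.06134359]), 'tool_rot': array([-3.14147585e+00,  2.01918392e-03,  1.85856119e-01]), 'contact_force': array([ 0.37349523, -0.11050769, -0.63486487]), 'torque': array([-0.00590537, -0.00394473,  0.00179128]), 'grip_force': 0.0, 'opening': -0.0033200140909356636}
(-0.05, 0) [ 0.46530531 -0.31564981  0.        ]
(0.0, 0) [ 0.514 -0.327  0.   ]
```

The gripper closed on nothing, so I need to look.

```bash
python3 - <<'E'
from h import *
a=camera("wrist");b=camera("scene")
cv2.imwrite("pics/w3.png",np.hstack([np.clip(a[...,::-1]*1.3,0,255).astype(np.uint8)[60:360,60:460],cv2.resize(np.clip(b[130:280,200:370,::-1]*1.6,0,255).astype(np.uint8),(340,300))]))
E
```

```text
(no output)
```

View pics/w3.png

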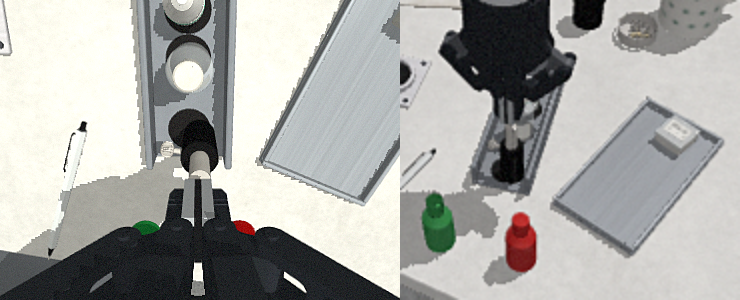

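The wrist view shows the fingers shut just in front (-x) of the post: its top is near crop (200,175), px (260,235), and the fingertips are near crop (199,190). I'll compare that with the projections.

```bash
python3 - <<'E'
from h import *
o=observe();m=camera_model("wrist");p=o["position"];T=R.from_euler("xyz",o["tool_rot"])
print(p,"tcp px",pix(m,p),pix(m,p+T.apply([.011,0,0])),"grasp",pix(m,p+[0,0,.019]))
P=[[.4535,-.206,.085],[.4535,-.206,.055],[.5075,-.19,.079],[.546,-.179,.051],[.4535,-.206,.06]]
print(pix(m,P))
im=camera("wrist");cv2.imwrite("pics/w4.png",cv2.resize(np.clip(im[140:290,190:330,::-1]*2.,0,255).astype(np.uint8),None,fx=4,fy=4,interpolation=cv2.INTER_CUBIC))
E
```

```text
[ 0.45167358 -0.20526914  0.06133469] tcp px [[258.05354984 224.3754253 ]] [[258.07666109 208.22508837]] grasp [[258.12685603 237.99071612]]
[[260.03097978 239.11068413]
 [259.65187997 218.03343564]
 [249.29443497 137.283382  ]
 [243.51744683  60.01405937]
 [259.70755791 221.12739685]]
```

View pics/w4.png

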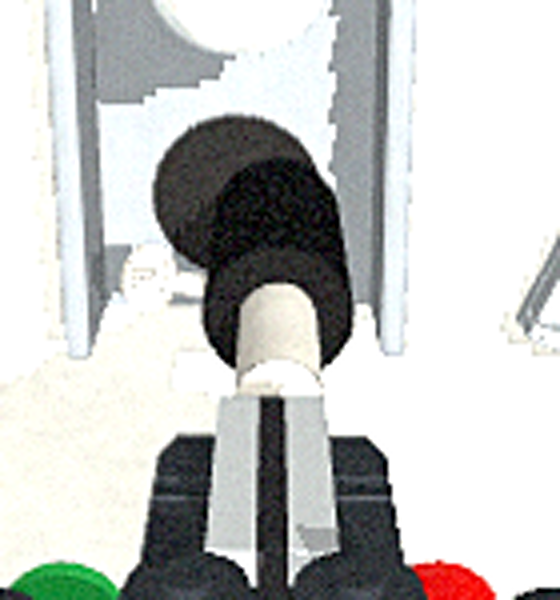

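```bash
python3 - <<'E'
from h import *
o=observe();p=o["position"];out=[]
for n in("scene","top"):
    m=camera_model(n);im=camera(n)[...,::-1].copy();im=np.clip(im*1.8,0,255).astype(np.uint8)
    q=pix(m,[p,p+[0,0,.04],[.4535,-.206,.085],[.4535,-.206,.055]]);print(n,q.round(1))
    x,y=(q[2]-[32,45]).astype(int);k=6
    c=cv2.resize(im[y:y+90,x:x+64],None,fx=k,fy=k,interpolation=cv2.INTER_CUBIC)
    for a,col in zip(q,[(0,0,255),(0,255,255),(0,255,0),(255,0,0)]):cv2.circle(c,tuple(int(v) for v in (a-[x,y]+.5)*k),4,col,1)
    out.append(c)
cv2.imwrite("pics/s5.png",np.hstack(out))
E
```

```text
scene [[255.2 200.8]
 [254.7 188.2]
 [255.6 193. ]
 [255.9 202.2]]
top [[277.5 208.9]
 [277.9 207.1]
 [278.1 206.9]
 [277.9 208.2]]
```

View pics/s5.png

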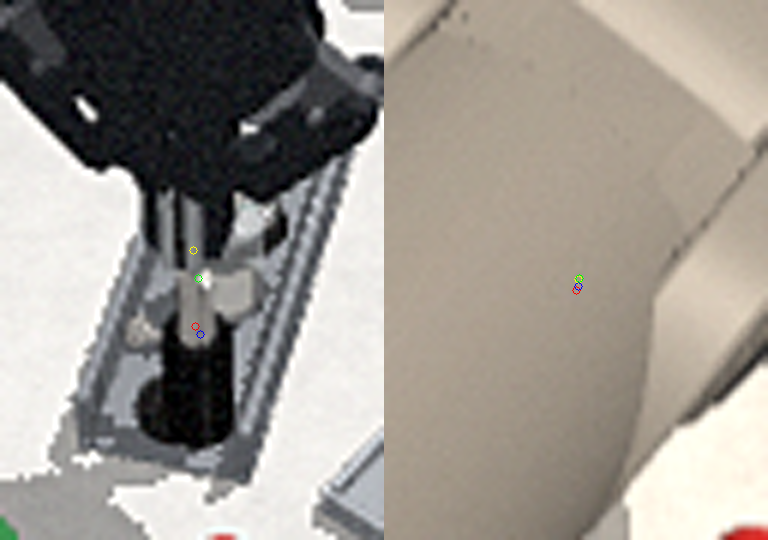

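```bash
python3 - <<'E'
from h import *
o=observe();p=o["position"];T=R.from_euler("xyz",o["tool_rot"])
mw,ms=camera_model("wrist"),camera_model("scene")
for h in(0,.02,.03,.035,.04,.045,.05):
    z=p[2]+h
    a=T.inv().apply(plane(mw,(258.7,238.6),z)-p);b=T.inv().apply(plane(ms,(253.3,191.7),z)-p)
    print(h,(a*1e3).round(1),(b*1e3).round(1))
E
```

```text
0 [-10.    0.4   0. ] [ 22.4 -10.3  -0. ]
0.02 [  0.1   0.3 -20. ] [  6.5  -5.3 -20. ]
0.03 [  5.1   0.3 -30. ] [ -1.5  -2.7 -30. ]
0.035 [  7.7   0.2 -35. ] [ -5.5  -1.5 -35. ]
0.04 [ 10.2   0.2 -40. ] [ -9.4  -0.2 -40. ]
0.045 [ 12.7   0.2 -45. ] [-13.4   1.  -45. ]
0.05 [ 15.3   0.1 -50. ] [-17.4   2.3 -50. ]
```

Triangulating the visible tips from scene and wrist gives tips 41 mm above the reported TCP, laterally centred, so the fingers shut just above the post. I'll reopen, descend in small steps and watch the force.

Call:
carry_out(
  deltas=[
    [[0, 0, 0], [0, 0, 0], 0],
    [[0, 0, 0], [0, 0, 0], 0],
    [[0, 0, 0], [0, 0, 0], 0],
    [[0, 0, 0], [0, 0, 0], 0],
    [[0.2, 0, 0.7], [0, 0, 0], 0],
    [[0.2, 0, 1.5], [0, 0, 0], 0],
    [[0.2, 0, 2.2], [0, 0, 0], 0],
    [[0.2, 0, 2.2], [0, 0, 0], 0],
    [[0.2, 0, 2.2], [0, 0, 0], 0],
  ],
)

```text
clock: 4.95
position: [0.4528, -0.2048, 0.0385]
tool_rot: [-3.141, 0.004, 0.186]
contact_force: [0.6, -0.3, -0.5]
opening: 0.5
grip_force: 0.0
```

```bash
python3 -c "
from h import *
print(observe()['contact_force'],observe()['opening'],delta([.4535,-.206,.021],.187))"
```

```text
[ 0.57171307 -0.27194485 -0.48743174] 0.5000518539337813 (array([0.05, 0.13, 1.75]), array([-0.0006,  0.0038, -0.0014]))
```

Call:
carry_out(
  deltas=[
    [[0.1, 0.1, 0.8], [0, 0.004, 0], 0],
    [[0.1, 0.1, 1.5], [0, 0.004, 0], 0],
    [[0.1, 0.1, 1.5], [0, 0.004, 0], 0],
    [[0.1, 0.1, 1.5], [0, 0.004, 0], -0.4],
    [[0.1, 0.1, 1.5], [0, 0.004, 0], -1],
    [[0.1, 0.1, 1.5], [0, 0.004, 0], -1],
    [[0.1, 0.1, 1.5], [0, 0.004, 0], -1],
    [[0.1, 0.1, 1.5], [0, 0.004, 0], -1],
    [[0.1, 0.1, 1.5], [0, 0.004, 0], -1],
  ],
)

```text
clock: 5.7
position: [0.4552, -0.2059, 0.0247]
tool_rot: [3.141, -0.003, 0.186]
contact_force: [0.5, 0.1, 1.5]
opening: 0.126
grip_force: 58.5
```

Gripped at reported (0.4552, -0.2059, 0.0247). Next I lift it and carry it to the tray.

```bash
python3 -c "
from h import *
print(observe()['position'],delta([.4653,-.3156,.035],.187))"
```

```text
[ 0.45519269 -0.20587073  0.02468175] (array([-1.03, 10.97, -1.03]), array([ 0.0004, -0.0029, -0.0011]))
```

Call:
carry_out(
  deltas=[
    [[0, 0, -1], [0, 0, 0], -1],
    [[0, 0, -3], [0, 0, 0], -1],
    [[0, 0, -6], [0, 0, 0], -1],
    [[0, 0, -8], [0, 0, 0], -1],
    [[0, 2, -8], [0, 0, 0], -1],
    [[-0.5, 5, -8], [0, 0, 0], -1],
    [[-1, 8, -8], [0, 0, 0], -1],
    [[-1, 10, -8], [0, 0, 0], -1],
    [[-1, 11, -7], [0, 0, 0], -1],
    [[-1, 11, -5], [0, 0, 0], -1],
    [[-1, 11, -3], [0, 0, 0], -1],
    [[-1, 11, -1.5], [0, 0, 0], -1],
    [[-1, 11, -1], [0, 0, 0], -1],
    [[-1, 11, -1], [0, 0, 0], -1],
    [[-1, 11, -1], [0, 0, 0], -1],
  ],
)

```text
clock: 6.95
position: [0.4655, -0.3159, 0.035]
tool_rot: [3.141, -0.002, 0.186]
contact_force: [0.2, -0.2, -0.7]
opening: 0.128
grip_force: 58.7
```

```bash
python3 -c "
from h import *
print(observe()['position'],observe()['contact_force'],observe()['opening'],delta([.4653,-.3156,.0245],.187))"
```

```text
[ 0.46548907 -0.31587067  0.0350009 ] [ 0.18469413 -0.24067891 -0.68102064] 0.12769462720234895 (array([-0.02, -0.03,  1.05]), array([ 0.0004, -0.0024, -0.0011]))
```

Call:
carry_out(
  deltas=[
    [[0, 0, 0.5], [0, 0, 0], -1],
    [[0, 0, 0.9], [0, 0, 0], -1],
    [[0, 0, 1.0], [0, 0, 0], -1],
    [[0, 0, 1.0], [0, 0, 0], -1],
    [[0, 0, 1.0], [0, 0, 0], -1],
  ],
)

```text
clock: 7.37
position: [0.4656, -0.3156, 0.0247]
tool_rot: [-3.141, -0.003, 0.186]
contact_force: [-0.9, 0.7, 1.6]
opening: 0.121
grip_force: 59.1
```

Call:
carry_out(
  deltas=[
    [[0, 0, 0.1], [0, 0, 0], -1],
    [[0, 0, 0.1], [0, 0, 0], -1],
    [[0, 0, 0.1], [0, 0, 0], -1],
  ],
)

```text
clock: 7.62
position: [0.4659, -0.3158, 0.0247]
tool_rot: [-3.141, -0.004, 0.186]
contact_force: [-1.4, 1.6, 8.7]
opening: 0.124
grip_force: 59.9
```

Call:
carry_out(
  deltas=[
    [[0, 0, 0.1], [0, 0, 0], -1],
    [[0, 0, 0.1], [0, 0, 0], -1],
    [[0, 0, 0.1], [0, 0, 0], -1],
  ],
)

```text
clock: 7.87
position: [0.4662, -0.316, 0.0246]
tool_rot: [-3.141, -0.004, 0.186]
contact_force: [-3.0, 2.7, 14.0]
opening: 0.125
grip_force: 60.6
```

Call:
carry_out(
  deltas=[
    [[0, 0, -0.2], [0, 0, 0], -1],
    [[0, 0, -0.2], [0, 0, 0], -1],
    [[0, 0, -0.2], [0, 0, 0], 0],
    [[0, 0, -0.2], [0, 0, 0], 0],
    [[0, 0, -0.2], [0, 0, 0], 0],
    [[0, 0, -0.2], [0, 0, 0], 0],
    [[0, 0, -0.2], [0, 0, 0], 0],
    [[0, 0, -2], [0, 0, 0], 0],
    [[0, 0, -5], [0, 0, 0], 0],
    [[0, 0, -8], [0, 0, 0], 0.3],
    [[0, 0, -8], [0, 0, 0], 0.3],
  ],
)

```text
clock: 8.78
position: [0.4682, -0.3188, 0.1076]
tool_rot: [3.135, -0.01, 0.185]
contact_force: [1.4, -0.9, -0.3]
opening: 0.648
grip_force: 0.0
```

```bash
python3 -c "
from h import *
print(observe()['position'],observe()['opening'],delta([.5078,-.1895,.11],.187))"
```

```text
[ 0.46823601 -0.31881676  0.10757507] 0.6480497191092641 (array([  6.27, -11.98,  -0.26]), array([ 0.0063, -0.0096, -0.0017]))
```

Call:
carry_out(
  deltas=[
    [[1.5, -3, -0.3], [0, 0, 0], 0.3],
    [[3, -6, -0.3], [0, 0, 0], 0.3],
    [[4.7, -9, -0.3], [0, 0, 0], 0.3],
    [[6.2, -12, 0], [0, 0, 0], 0.3],
    [[6.2, -12, 2], [0, 0, 0], 0.3],
    [[6.2, -12, 2], [0, 0, 0], 0.3],
    [[6.2, -12, 2], [0, 0, 0], 0.3],
    [[6.2, -12, 2], [0, 0, 0], 0.3],
    [[6.2, -12, 2], [0, 0, 0], 0.3],
  ],
)

```text
clock: 9.53
position: [0.5037, -0.1884, 0.0833]
tool_rot: [3.14, -0.003, 0.183]
contact_force: [0.3, -1.1, 0.2]
opening: 0.651
grip_force: 0.0
```

```bash
python3 - <<'E'
from h import *
import pickle
o=observe();print(o['position'],o['tool_rot'])
m=camera_model("wrist");im=camera("wrist");pickle.dump((m,im),open("w6.pkl","wb"))
q=pix(m,[[.5078,-.1895,.079],[.546,-.179,.051],o["position"]]);print(q)
x,y=120,20
cv2.imwrite("pics/w6.png",cv2.resize(im[y:y+240,x:x+280,::-1],None,fx=2.5,fy=2.5,interpolation=cv2.INTER_CUBIC))
E
```

```text
[ 0.50374245 -0.18839169  0.08329767] [ 3.14047058e+00 -2.96752000e-03  1.82617105e-01]
[[260.85091927 216.22890372]
 [255.69093378 147.71854495]
 [258.03285863 224.34946045]]
```

View pics/w6.png

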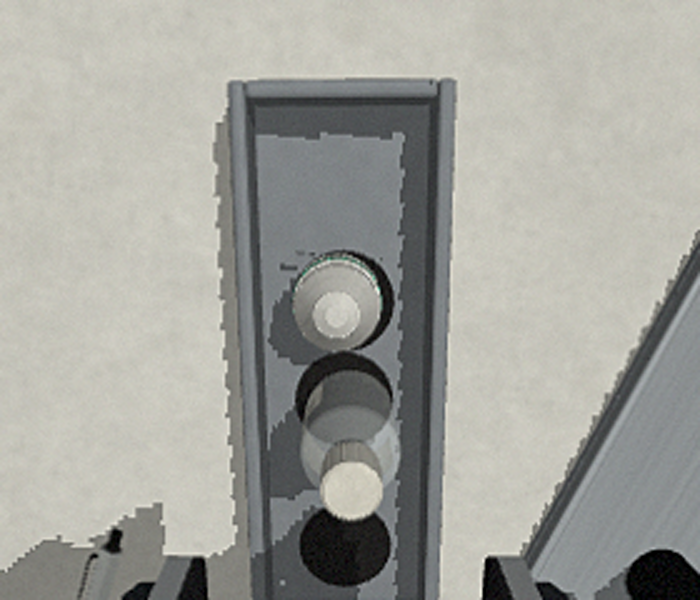

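The cap sits at px (260.4,216.4) and the nose at (254.4,146.4), both within about 1 px of prediction.

```bash
python3 - <<'E'
from h import *
import pickle
m,im=pickle.load(open("w6.pkl","rb"))
print(plane(m,(260.4,216.4),.079),plane(m,(254.4,146.6),.051),plane(m,(258,238),.004))
print(observe()["position"],delta([.5078,-.1893,-.003],.187))
E
```

```text
[ 0.50763013 -0.18923618  0.079     ] [ 0.54660184 -0.1779837   0.051     ] [ 0.45542985 -0.19762055  0.004     ]
[ 0.50384639 -0.18820424  0.08330585] (array([0.34, 0.17, 8.63]), array([ 0.001 , -0.0032, -0.0042]))
```

Call:
carry_out(
  deltas=[
    [[0.3, 0.2, 2], [0, -0.003, -0.004], 0.3],
    [[0.3, 0.2, 4], [0, -0.003, -0.004], 0.3],
    [[0.3, 0.2, 6], [0, -0.003, -0.004], 0.2],
    [[0.3, 0.2, 7.5], [0, -0.003, -0.004], 0.1],
    [[0.3, 0.2, 8.4], [0, -0.003, -0.004], 0.1],
    [[0.3, 0.2, 8.6], [0, -0.003, -0.004], 0.1],
    [[0.3, 0.2, 8.6], [0, -0.003, -0.004], 0.1],
    [[0.3, 0.2, 8.6], [0, -0.003, -0.004], 0.1],
  ],
)

```text
clock: 10.25
position: [0.5081, -0.1884, -0.0026]
tool_rot: [3.141, -0.001, 0.189]
contact_force: [0.4, -0.3, -0.2]
opening: 0.544
grip_force: 0.0
```

```bash
python3 -c "
from h import *
print(observe()['contact_force'],observe()['opening'],observe()['position'],delta([.5078,-.1893,-.003],.187))"
```

```text
[ 0.39175948 -0.26102517 -0.2367066 ] 0.5442075868922354 [ 0.50811828 -0.18842407 -0.00260465] (array([-0.05,  0.08,  0.04]), array([ 0.0008, -0.0005,  0.0022]))
```

Call:
carry_out(
  deltas=[
    [[0, 0.1, 0], [0, 0, 0], 0],
    [[0, 0.1, 0], [0, 0, 0], -0.3],
    [[0, 0.1, 0], [0, 0, 0], -0.6],
    [[0, 0.1, 0], [0, 0, 0], -1],
    [[0, 0.1, 0], [0, 0, 0], -1],
    [[0, 0.1, 0], [0, 0, 0], -1],
    [[0, 0.1, 0], [0, 0, 0], -1],
  ],
)

```text
clock: 10.83
position: [0.5086, -0.1891, -0.0024]
tool_rot: [3.141, -0.001, 0.19]
contact_force: [-0.2, -0.9, 5.2]
opening: 0.331
grip_force: 59.0
```

```bash
python3 -c "
from h import *
print(observe()['contact_force'],observe()['opening'],observe()['position'],delta([.5218,-.3288,.007],.187))"
```

```text
[-0.21637992 -0.92930009  5.23026521] 0.33093627483243626 [ 0.50855779 -0.18914818 -0.00237795] (array([-1.33, 13.96, -0.93]), array([ 0.0007, -0.001 ,  0.0028]))
```

Call:
carry_out(
  deltas=[
    [[0, 0, -1], [0, 0, 0], -1],
    [[0, 0, -3], [0, 0, 0], -1],
    [[0, 0, -6], [0, 0, 0], -1],
    [[0, 0, -9], [0, 0, 0], -1],
    [[0, 1, -10], [0, 0, 0], -1],
    [[-0.5, 4, -10], [0, 0, 0], -1],
    [[-1, 7, -10], [0, 0, 0], -1],
    [[-1.3, 10, -10], [0, 0, 0], -1],
    [[-1.3, 12.5, -10], [0, 0, 0], -1],
    [[-1.3, 14, -9], [0, 0, 0], -1],
    [[-1.3, 14, -7], [0, 0, 0], -1],
    [[-1.3, 14, -4], [0, 0, 0], -1],
    [[-1.3, 14, -2], [0, 0, 0], -1],
    [[-1.3, 14, -0.9], [0, 0, 0], -1],
    [[-1.3, 14, -0.5], [0, 0, 0], -1],
    [[-1.3, 14, -0.5], [0, 0, 0], -1],
    [[-1.3, 14, -0.5], [0, 0, 0], -1],
  ],
)

```text
clock: 12.25
position: [0.5219, -0.3293, 0.0024]
tool_rot: [3.14, -0.0, 0.19]
contact_force: [0.1, -0.6, -0.1]
opening: 0.331
grip_force: 59.3
```

Call:
carry_out(
  deltas=[
    [[0, 0, 0.2], [0, 0, 0], -1],
    [[0, 0, 0.4], [0, 0, 0], -1],
    [[0, 0, 0.4], [0, 0, 0], -1],
    [[0, 0, 0.4], [0, 0, 0], -1],
  ],
)

```text
clock: 12.58
position: [0.5215, -0.3286, -0.0021]
tool_rot: [3.141, 0.0, 0.19]
contact_force: [-0.6, -0.3, -0.4]
opening: 0.332
grip_force: 59.3
```

Call:
carry_out(
  deltas=[
    [[0, 0, 0.1], [0, 0, 0], -1],
    [[0, 0, 0.1], [0, 0, 0], -1],
    [[0, 0, 0.1], [0, 0, 0], -1],
  ],
)

```text
clock: 12.83
position: [0.5217, -0.3287, -0.0023]
tool_rot: [-3.141, -0.0, 0.19]
contact_force: [-2.2, 1.0, 5.4]
opening: 0.332
grip_force: 60.3
```

Call:
carry_out(
  deltas=[
    [[0, 0, -0.1], [0, 0, 0], -1],
    [[0, 0, -0.1], [0, 0, 0], 0.1],
    [[0, 0, -0.1], [0, 0, 0], 0.1],
    [[0, 0, -0.1], [0, 0, 0], 0.1],
    [[0, 0, -0.1], [0, 0, 0], 0.1],
    [[0, 0, -2], [0, 0, 0], 0.1],
    [[0, 0, -5], [0, 0, 0], 0.1],
    [[0, 0, -9], [0, 0, 0], 0.2],
    [[0, 0, -12], [0, 0, 0], 0.3],
    [[0, 0, -12], [0, 0, 0], 0.3],
    [[0, 0, -12], [0, 0, 0], 0.3],
  ],
)

```text
clock: 13.75
position: [0.5226, -0.3295, 0.1185]
tool_rot: [3.139, -0.003, 0.19]
contact_force: [-0.2, 0.7, -0.2]
opening: 0.651
grip_force: 0.0
```

```bash
python3 -c "
from h import *
print(observe()['position'],observe()['joints'],delta([.5465,-.1785,.11],.187-np.pi/2))"
```

```text
[ 0.52258345 -0.32948453  0.11845023] [-0.07394541  0.51857141  0.78279517  1.71920199 -0.40992024  1.07153664
 -0.53841253] (array([  5.2 , -14.38,   0.83]), array([-2.0000e-04, -3.8000e-03,  1.5737e+00]))
```

Call:
carry_out(
  deltas=[
    [[1, -3, 0], [0, 0, 0.12], 0.3],
    [[2, -6, 0], [0, 0, 0.24], 0.3],
    [[3, -9, 0], [0, 0, 0.36], 0.3],
    [[4, -12, 0], [0, 0, 0.48], 0.3],
    [[5.2, -14.4, 0], [0, 0, 0.6], 0.3],
    [[5.2, -14.4, 0.8], [0, 0, 0.72], 0.3],
    [[5.2, -14.4, 0.8], [0, 0, 0.84], 0.3],
    [[5.2, -14.4, 0.8], [0, 0, 0.96], 0.3],
    [[5.2, -14.4, 0.8], [0, 0, 1.08], 0.3],
    [[5.2, -14.4, 0.8], [0, 0, 1.2], 0.3],
    [[5.2, -14.4, 0.8], [0, 0, 1.32], 0.3],
    [[5.2, -14.4, 0.8], [0, 0, 1.44], 0.3],
    [[5.2, -14.4, 0.8], [0, 0, 1.571], 0.3],
    [[5.2, -14.4, 0.8], [0, 0, 1.571], 0.3],
    [[5.2, -14.4, 0.8], [0, 0, 1.571], 0.3],
    [[5.2, -14.4, 0.8], [0, 0, 1.571], 0.3],
  ],
)

```text
clock: 15.08
position: [0.5446, -0.1771, 0.1076]
tool_rot: [3.139, 0.001, -1.379]
contact_force: [0.3, 0.2, -0.3]
opening: 0.65
grip_force: 0.0
```

```bash
python3 - <<'E'
from h import *
o=observe();print(o['position'],o['tool_rot'],o['joints'][6],delta([.5465,-.1785,.05],.187-np.pi/2))
m=camera_model("wrist");im=camera("wrist");q=pix(m,[[.5465,-.1785,.051]])[0];print(q)
x,y=(q-[30,30]).astype(int);g=im[y:y+60,x:x+60].min(2)
for th in(140,160,180,200):
    k,l,st,ce=cv2.connectedComponentsWithStats((g>th).astype(np.uint8));
    print(th,[(s[4],c.round(1)+[x,y]) for s,c in zip(st[1:],ce[1:]) if 20<s[4]<900])
E
```

```text
[ 0.54464027 -0.1771208   0.10757731] [ 3.13915046e+00  5.46170461e-04 -1.37872465e+00] -2.1093973472786285 (array([ 0.17, -0.17,  5.76]), array([0.0024, 0.0005, 0.0051]))
[255.64157643 192.85477351]
140 [(np.int32(488), array([252.5, 185.8])), (np.int32(191), array([248.4, 219.5]))]
160 [(np.int32(25), array([250.8, 173.6])), (np.int32(214), array([252.6, 188.2])), (np.int32(191), array([248.4, 219.5]))]
180 [(np.int32(68), array([253.4, 190.4])), (np.int32(79), array([236.8, 219.7])), (np.int32(56), array([263.5, 219.7]))]
200 []
```

Call:
carry_out(
  deltas=[
    [[0.2, -0.2, 3], [0.002, 0, 0.005], 0.2],
    [[0.2, -0.2, 6], [0.002, 0, 0.005], 0.2],
    [[0.2, -0.2, 6], [0.002, 0, 0.005], 0.2],
    [[0.2, -0.2, 6], [0.002, 0, 0.005], 0.2],
    [[0.2, -0.2, 6], [0.002, 0, 0.005], 0.2],
  ],
)

```text
clock: 15.55
position: [0.5481, -0.1796, 0.0497]
tool_rot: [-3.139, -0.001, -1.386]
contact_force: [0.4, 0.2, -0.3]
opening: 0.598
grip_force: 0.0
```

```bash
python3 -c "
from h import *
print(observe()['contact_force'],observe()['opening'],observe()['position'],delta([.5465,-.1785,-.028],.187-np.pi/2))"
```

```text
[ 0.42490684  0.18125245 -0.32329715] 0.5976029148060807 [ 0.54813658 -0.17963832  0.0497334 ] (array([-0.15,  0.16,  7.77]), array([-0.0024, -0.0008, -0.0022]))
```

Call:
carry_out(
  deltas=[
    [[-0.1, 0.1, 2], [0, 0, 0], 0.2],
    [[-0.1, 0.1, 4], [0, 0, 0], 0.2],
    [[-0.1, 0.1, 6], [0, 0, 0], 0.2],
    [[-0.1, 0.1, 7.2], [0, 0, 0], 0.2],
    [[-0.1, 0.1, 7.7], [0, 0, 0], 0.2],
    [[-0.1, 0.1, 7.7], [0, 0, 0], 0.2],
    [[-0.1, 0.1, 7.7], [0, 0, 0], 0.2],
  ],
)

```text
clock: 16.13
position: [0.5473, -0.1787, -0.0274]
tool_rot: [-3.139, -0.001, -1.386]
contact_force: [-0.5, -0.8, 0.3]
opening: 0.601
grip_force: 0.0
```

```bash
python3 -c "
from h import *
print(observe()['contact_force'],observe()['opening'],observe()['position'],delta([.5465,-.1785,-.028],.187-np.pi/2))"
```

```text
[-0.48120413 -0.81268031  0.32688323] 0.6013971996936357 [ 0.5473021  -0.17869364 -0.0274124 ] (array([-0.03,  0.08,  0.06]), array([-0.0026, -0.0009, -0.0023]))
```

Call:
carry_out(
  deltas=[
    [[0, 0.1, 0], [0, 0, 0], 0],
    [[0, 0.1, 0], [0, 0, 0], -0.2],
    [[0, 0.1, 0], [0, 0, 0], -0.3],
    [[0, 0.1, 0], [0, 0, 0], -1],
    [[0, 0.1, 0], [0, 0, 0], -1],
    [[0, 0.1, 0], [0, 0, 0], -1],
    [[0, 0.1, 0], [0, 0, 0], -1],
  ],
)

```text
clock: 16.72
position: [0.546, -0.1785, -0.0276]
tool_rot: [-3.139, -0.0, -1.386]
contact_force: [-1.3, 0.9, 6.0]
opening: 0.287
grip_force: 59.0
```

```bash
python3 -c "
from h import *
o=observe();print(o['contact_force'],o['opening'],o['position'],o['tool_rot'],delta([.5203,-.0102,.06],.187-np.pi/2))"
```

```text
[-1.34584432  0.94278386  5.97283383] 0.2866761342955556 [ 0.54604998 -0.17852275 -0.02762926] [-3.13927975e+00 -1.82603314e-05 -1.38618080e+00] (array([-17.02,  -0.58,  -8.76]), array([-0.0023, -0.    , -0.0024]))
```

Call:
carry_out(
  deltas=[
    [[0, 0, -0.5], [0, 0, 0], -1],
    [[0, 0, -2], [0, 0, 0], -1],
    [[0, 0, -5], [0, 0, 0], -1],
    [[0, 0, -8], [0, 0, 0], -1],
    [[-1, 0, -9], [0, 0, 0], -1],
    [[-4, -0.1, -9], [0, 0, 0], -1],
    [[-7, -0.3, -9], [0, 0, 0], -1],
    [[-10, -0.4, -9], [0, 0, 0], -1],
    [[-13, -0.5, -9], [0, 0, 0], -1],
    [[-15.5, -0.6, -9], [0, 0, 0], -1],
    [[-17, -0.6, -8], [0, 0, 0], -1],
    [[-17, -0.6, -6], [0, 0, 0], -1],
    [[-17, -0.6, -5], [0, 0, 0], -1],
    [[-17, -0.6, -5], [0, 0, 0], -1],
    [[-17, -0.6, -5], [0, 0, 0], -1],
  ],
)

```text
clock: 17.97
position: [0.5196, -0.0115, 0.0214]
tool_rot: [-3.141, -0.001, -1.388]
contact_force: [0.3, -0.9, -0.6]
opening: 0.283
grip_force: 59.0
```

```bash
python3 - <<'E'
from h import *
o=observe();print(o['opening'],o['position'],delta([.5203,-.0102,-.0225],.187-np.pi/2))
a=camera("wrist");b=camera("scene")
cv2.imwrite("pics/w7.png",np.hstack([a[80:380,80:440,::-1],cv2.resize(np.clip(b[110:260,140:310,::-1]*1.6,0,255).astype(np.uint8),(340,300))]))
E
```

```text
0.283323522138845 [ 0.51962637 -0.0115431   0.02135419] (array([-0.12, -0.09,  4.39]), array([-0.0001, -0.0007, -0.0045]))
```

View pics/w7.png

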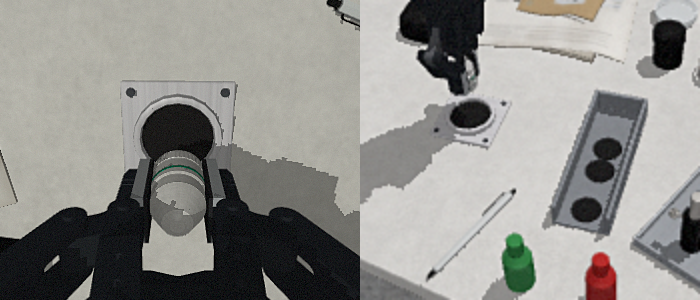

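The objective is held upright between the fingers over the ring, and the bay is empty. Lowering.

Call:
carry_out(
  deltas=[
    [[-0.1, -0.1, 1.5], [0, 0, 0], -1],
    [[-0.1, -0.1, 3], [0, 0, 0], -1],
    [[-0.1, -0.1, 4], [0, 0, 0], -1],
    [[-0.1, -0.1, 4.3], [0, 0, 0], -1],
    [[-0.1, -0.1, 4.4], [0, 0, 0], -1],
    [[-0.1, -0.1, 4.4], [0, 0, 0], -1],
    [[-0.1, -0.1, 4.4], [0, 0, 0], -1],
  ],
)

```text
clock: 18.65
position: [0.5216, -0.0093, -0.0218]
tool_rot: [-3.139, -0.0, -1.387]
contact_force: [-0.4, 0.2, -0.1]
opening: 0.283
grip_force: 59.1
```

Call:
carry_out(
  deltas=[
    [[0, 0, 0.1], [0, 0, 0], -1],
    [[0, 0, 0.2], [0, 0, 0], -1],
    [[0, 0, 0.2], [0, 0, 0], -1],
    [[0, 0, 0.2], [0, 0, 0], -1],
  ],
)

```text
clock: 18.98
position: [0.521, -0.0088, -0.0245]
tool_rot: [-3.14, 0.0, -1.386]
contact_force: [0.6, 0.4, -1.0]
opening: 0.283
grip_force: 59.1
```

Call:
carry_out(
  deltas=[
    [[0, 0, 0.1], [0, 0, 0], -1],
    [[0, 0, 0.1], [0, 0, 0], -1],
    [[0, 0, 0.1], [0, 0, 0], -1],
  ],
)

```text
clock: 19.23
position: [0.521, -0.0089, -0.0255]
tool_rot: [-3.141, 0.0, -1.386]
contact_force: [-0.5, 0.3, -0.5]
opening: 0.284
grip_force: 59.2
```

Call:
carry_out(
  deltas=[
    [[0, 0, 0.05], [0, 0, 0], -1],
    [[0, 0, 0.05], [0, 0, 0], -1],
    [[0, 0, 0.05], [0, 0, 0], -1],
  ],
)

```text
clock: 19.48
position: [0.521, -0.0089, -0.0256]
tool_rot: [-3.14, 0.001, -1.386]
contact_force: [-2.6, 0.8, 5.9]
opening: 0.281
grip_force: 59.7
```

Call:
carry_out(
  deltas=[
    [[0, 0, 0.05], [0, 0, 0], -1],
    [[0, 0, 0.05], [0, 0, 0], -1],
    [[0, 0, 0.05], [0, 0, 0], -1],
  ],
)

```text
clock: 19.73
position: [0.521, -0.0089, -0.0257]
tool_rot: [-3.14, 0.001, -1.386]
contact_force: [-3.0, 1.2, 9.0]
opening: 0.285
grip_force: 60.3
```

Call:
carry_out(
  deltas=[
    [[0, 0, -0.1], [0, 0, 0], -1],
    [[0, 0, -0.1], [0, 0, 0], -1],
    [[0, 0, -0.1], [0, 0, 0], -0.2],
    [[0, 0, -0.1], [0, 0, 0], 0],
    [[0, 0, -0.1], [0, 0, 0], 0.1],
    [[0, 0, -0.1], [0, 0, 0], 0.1],
    [[0, 0, -0.1], [0, 0, 0], 0.1],
    [[0, 0, -1.5], [0, 0, 0], 0.1],
    [[0, 0, -4], [0, 0, 0], 0.1],
    [[0, 0, -8], [0, 0, 0], 0.1],
    [[0, 0, -12], [0, 0, 0], 0.1],
    [[0, 0, -14], [0, 0, 0], 0.2],
    [[0, 0, -14], [0, 0, 0], 0.3],
    [[0, 0, -14], [0, 0, 0], 0.3],
  ],
)

```text
clock: 20.9
position: [0.5215, -0.0088, 0.1143]
tool_rot: [-3.138, 0.0, -1.386]
contact_force: [0.2, 0.4, -1.0]
opening: 0.654
grip_force: 0.0
```

```bash
python3 - <<'E'
from h import *
o=observe();print(o['opening'],o['position'],delta([.5217,-.3287,.105],.19))
a=camera("wrist");cv2.imwrite("pics/w8.png",a[60:320,120:400,::-1])
E
```

```text
0.6540607953007659 [ 0.52153361 -0.00876461  0.11427846] (array([31.45,  5.87,  0.9 ]), array([-0.0029, -0.0023, -1.5758]))
```

View pics/w8.png

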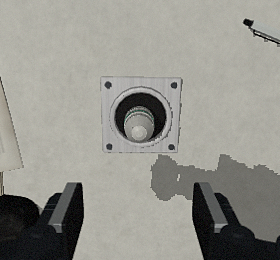

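The objective stands upright in the ring (crop px 138,120). Next I fetch the dropper.

Call:
carry_out(
  deltas=[
    [[3, 0.5, 0], [0, 0, -0.12], 0.3],
    [[6, 1, 0], [0, 0, -0.24], 0.3],
    [[9.5, 1.7, 0], [0, 0, -0.36], 0.3],
    [[13, 2.4, 0], [0, 0, -0.48], 0.3],
    [[16.5, 3, 0], [0, 0, -0.6], 0.3],
    [[20, 3.7, 0], [0, 0, -0.72], 0.3],
    [[23.5, 4.3, 0], [0, 0, -0.84], 0.3],
    [[27, 5, 0], [0, 0, -0.96], 0.3],
    [[29.5, 5.5, 0], [0, 0, -1.08], 0.3],
    [[31.5, 5.9, 0], [0, 0, -1.2], 0.3],
    [[31.5, 5.9, 0.9], [0, 0, -1.32], 0.3],
    [[31.5, 5.9, 0.9], [0, 0, -1.44], 0.3],
    [[31.5, 5.9, 0.9], [0, 0, -1.576], 0.3],
    [[31.5, 5.9, 0.9], [0, 0, -1.576], 0.3],
    [[31.5, 5.9, 0.9], [0, 0, -1.576], 0.3],
    [[31.5, 5.9, 0.9], [0, 0, -1.576], 0.3],
  ],
)

```text
clock: 22.28
position: [0.5202, -0.3289, 0.1034]
tool_rot: [-3.14, 0.0, 0.187]
contact_force: [0.1, -0.7, 0.7]
opening: 0.649
grip_force: 0.0
```

```bash
python3 -c "
from h import *
o=observe();print(o['joints'],o['tool_rot'],o['position'],delta([.5217,-.3287,-.0023],.19))"
```

```text
[-0.04697815  0.52380308  0.74455752  1.7343803  -0.40392695  1.04380518
 -0.5447956 ] [-3.14030219e+00  1.01159008e-04  1.87389486e-01] [ 0.52016482 -0.32894995  0.10341172] (array([ 0.16,  0.02, 10.57]), array([-0.0013,  0.0001, -0.0026]))
```

Call:
carry_out(
  deltas=[
    [[0.2, 0, 3], [0, 0, -0.003], 0.3],
    [[0.2, 0, 6], [0, 0, -0.003], 0.2],
    [[0.2, 0, 9], [0, 0, -0.003], 0.1],
    [[0.2, 0, 10.3], [0, 0, -0.003], 0.1],
    [[0.2, 0, 10.6], [0, 0, -0.003], 0.1],
    [[0.2, 0, 10.6], [0, 0, -0.003], 0.1],
    [[0.2, 0, 10.6], [0, 0, -0.003], 0.1],
    [[0.2, 0, 10.6], [0, 0, -0.003], 0.1],
  ],
)

```text
clock: 22.95
position: [0.524, -0.3302, 0.0003]
tool_rot: [3.139, -0.004, 0.192]
contact_force: [0.3, 1.0, 0.7]
opening: 0.554
grip_force: 0.0
```

```bash
python3 -c "
from h import *
o=observe();print(o['contact_force'],o['position'],delta([.5217,-.3287,-.0023],.19))"
```

```text
[0.31162467 0.98832702 0.72795856] [ 5.24044833e-01 -3.30153212e-01  2.89573440e-04] (array([-0.2 , -0.19,  0.26]), array([ 0.0023, -0.0036,  0.0025]))
```

Call:
carry_out(
  deltas=[
    [[-0.1, -0.1, 0.2], [0.001, -0.002, 0], 0.1],
    [[-0.1, -0.1, 0.2], [0.001, -0.002, 0], 0.1],
    [[-0.1, -0.1, 0.2], [0.001, -0.002, 0], 0.1],
    [[-0.1, -0.1, 0.2], [0.001, -0.002, 0], 0.1],
  ],
)

```text
clock: 23.28
position: [0.5218, -0.3283, -0.0032]
tool_rot: [-3.141, 0.0, 0.193]
contact_force: [0.3, -0.5, -0.5]
opening: 0.55
grip_force: 0.0
```

```bash
python3 -c "
from h import *
o=observe();print(o['contact_force'],o['position'],delta([.5217,-.3287,-.0023],.19))"
```

```text
[ 0.28572462 -0.53448687 -0.52310009] [ 0.52181581 -0.32827973 -0.0032037 ] (array([-0.02,  0.04, -0.09]), array([-0.0008,  0.0003,  0.0029]))
```

Call:
carry_out(
  deltas=[
    [[0, 0, 0], [0, 0, 0], 0],
    [[0, 0, -0.1], [0, 0, 0], -0.3],
    [[0, 0, -0.1], [0, 0, 0], -0.6],
    [[0, 0, -0.1], [0, 0, 0], -1],
    [[0, 0, -0.1], [0, 0, 0], -1],
    [[0, 0, -0.1], [0, 0, 0], -1],
    [[0, 0, -0.1], [0, 0, 0], -1],
  ],
)

```text
clock: 23.87
position: [0.5217, -0.3284, -0.0023]
tool_rot: [-3.141, 0.001, 0.193]
contact_force: [0.1, 0.0, 4.5]
opening: 0.33
grip_force: 59.2
```

```bash
python3 -c "
from h import *
o=observe();print(o['contact_force'],o['position'],delta([.5086,-.1891,.0016],.19))"
```

```text
[0.08609545 0.02335943 4.51336302] [ 0.52170922 -0.32840137 -0.00230853] (array([  1.38, -13.92,  -0.38]), array([-0.0009,  0.0006,  0.0028]))
```

Call:
carry_out(
  deltas=[
    [[0, 0, -1], [0, 0, 0], -1],
    [[0, 0, -3], [0, 0, 0], -1],
    [[0, 0, -6], [0, 0, 0], -1],
    [[0, 0, -9], [0, 0, 0], -1],
    [[0, -1, -10], [0, 0, 0], -1],
    [[0.5, -4, -10], [0, 0, 0], -1],
    [[1, -7, -10], [0, 0, 0], -1],
    [[1.4, -10, -10], [0, 0, 0], -1],
    [[1.4, -12.5, -10], [0, 0, 0], -1],
    [[1.4, -13.9, -9], [0, 0, 0], -1],
    [[1.4, -13.9, -7], [0, 0, 0], -1],
    [[1.4, -13.9, -4.5], [0, 0, 0], -1],
    [[1.4, -13.9, -3.5], [0, 0, 0], -1],
    [[1.4, -13.9, -3.5], [0, 0, 0.003], -1],
    [[1.4, -13.9, -3.5], [0, 0, 0.003], -1],
    [[1.4, -13.9, -3.5], [0, 0, 0.003], -1],
  ],
)

```text
clock: 25.2
position: [0.5095, -0.1901, 0.0336]
tool_rot: [3.142, -0.001, 0.189]
contact_force: [0.6, -0.4, -0.6]
opening: 0.331
grip_force: 59.3
```

```bash
python3 -c "
from h import *
o=observe();print(o['contact_force'],o['position'],delta([.5086,-.1891,-.0004],.19))"
```

```text
[ 0.57792417 -0.40734469 -0.61647268] [ 0.50952728 -0.190093    0.03363444] (array([-0.07, -0.12,  3.4 ]), array([ 0.0001, -0.0007, -0.001 ]))
```

Call:
carry_out(
  deltas=[
    [[-0.1, -0.1, 1.5], [0, 0, 0], -1],
    [[-0.1, -0.1, 2.8], [0, 0, 0], -1],
    [[-0.1, -0.1, 3.3], [0, 0, 0], -1],
    [[-0.1, -0.1, 3.4], [0, 0, 0], -1],
    [[-0.1, -0.1, 3.4], [0, 0, 0], -1],
    [[-0.1, -0.1, 3.4], [0, 0, 0], -1],
  ],
)

```text
clock: 25.7
position: [0.5079, -0.1887, -0.001]
tool_rot: [-3.141, 0.0, 0.19]
contact_force: [-0.5, -0.2, -0.0]
opening: 0.328
grip_force: 59.4
```

```bash
python3 -c "
from h import *
o=observe();print(o['contact_force'],o['position'],delta([.5086,-.1891,-.0022],.19))"
```

```text
[-0.49627779 -0.19138324 -0.01168629] [ 0.50790951 -0.1887123  -0.00103956] (array([0.06, 0.05, 0.12]), array([-0.0006,  0.0002, -0.0004]))
```

Call:
carry_out(
  deltas=[
    [[0.06, 0.05, 0], [0, 0, 0], -1],
    [[0.06, 0.05, 0.1], [0, 0, 0], -1],
    [[0.06, 0.05, 0.15], [0, 0, 0], -1],
    [[0.06, 0.05, 0.15], [0, 0, 0], -1],
  ],
)

```text
clock: 26.03
position: [0.5088, -0.189, -0.0023]
tool_rot: [-3.141, -0.0, 0.19]
contact_force: [-0.2, -0.1, 2.8]
opening: 0.331
grip_force: 59.8
```

```bash
python3 -c "
from h import *
o=observe();print(o['contact_force'],o['position'],delta([.5086,-.1891,-.0022],.19))"
```

```text
[-0.15944226 -0.06182412  2.84147357] [ 0.50883022 -0.1889721  -0.00232274] (array([-0.03,  0.01, -0.01]), array([-0.0007, -0.0002, -0.0002]))
```

Contact in place; releasing and going to the holder.

Call:
carry_out(
  deltas=[
    [[0, 0, 0], [0, 0, 0], -0.2],
    [[0, 0, 0], [0, 0, 0], 0],
    [[0, 0, 0], [0, 0, 0], 0.1],
    [[0, 0, 0], [0, 0, 0], 0.1],
    [[0, 0, 0], [0, 0, 0], 0.1],
    [[0, 0, -2], [0, 0, 0], 0.1],
    [[0, 0, -5], [0, 0, 0], 0.1],
    [[0, 0, -9], [0, 0, 0], 0],
    [[0, 0, -11], [0, 0, 0], 0],
    [[0, 0, -11], [0, 0, 0], 0],
    [[0, 0, -11], [0, 0, 0], 0],
  ],
)

```text
clock: 26.95
position: [0.5092, -0.1889, 0.1081]
tool_rot: [-3.141, -0.002, 0.19]
contact_force: [-0.5, 0.8, 0.0]
opening: 0.501
grip_force: 0.0
```

```bash
python3 -c "
from h import *
o=observe();print(o['position'],delta([.466,-.316,.09],.187))"
```

```text
[ 0.50919416 -0.18890163  0.10807695] (array([-6.65, 11.67,  1.79]), array([-0.0006, -0.0018,  0.0031]))
```

Call:
carry_out(
  deltas=[
    [[-1.6, 3, 0], [0, 0, 0], 0],
    [[-3.3, 6, 0], [0, 0, 0], 0],
    [[-5, 9, 0], [0, 0, 0], 0],
    [[-6.6, 11.7, 0], [0, 0, 0.003], 0],
    [[-6.6, 11.7, 1.8], [0, 0, 0.003], 0],
    [[-6.6, 11.7, 4], [0, 0, 0.003], 0],
    [[-6.6, 11.7, 4], [0, 0, 0.003], 0],
    [[-6.6, 11.7, 4], [0, 0, 0.003], 0],
    [[-6.6, 11.7, 4], [0, 0, 0.003], 0],
  ],
)

```text
clock: 27.7
position: [0.4655, -0.3158, 0.0667]
tool_rot: [-3.14, 0.002, 0.187]
contact_force: [1.0, -0.1, -0.1]
opening: 0.505
grip_force: 0.0
```

```bash
python3 -c "
from h import *
o=observe();print(o['position'],delta([.466,-.316,.0247],.187))"
```

```text
[ 0.46545555 -0.31579108  0.06674774] (array([0.06, 0.04, 4.2 ]), array([-0.0015,  0.0018,  0.0004]))
```

Call:
carry_out(
  deltas=[
    [[0, 0, 2], [0, 0, 0], 0],
    [[0, 0, 3.7], [0, 0, 0], 0],
    [[0, 0, 4.2], [0, 0, 0], 0],
    [[0, 0, 4.2], [0, 0, 0], 0],
    [[0, 0, 4.2], [0, 0, 0], 0],
    [[0, 0, 4.2], [0, 0, 0], 0],
  ],
)

```text
clock: 28.2
position: [0.4664, -0.3167, 0.0262]
tool_rot: [3.141, -0.001, 0.187]
contact_force: [0.1, -0.1, 0.4]
opening: 0.501
grip_force: 0.0
```

```bash
python3 -c "
from h import *
o=observe();print(o['contact_force'],o['position'],delta([.466,-.316,.0247],.187))"
```

```text
[ 0.1286769  -0.11512026  0.38622371] [ 0.46644092 -0.3166927   0.026236  ] (array([-0.03, -0.08,  0.15]), array([ 0.0004, -0.0008,  0.0001]))
```

Call:
carry_out(
  deltas=[
    [[0, -0.05, 0.1], [0, 0, 0], 0],
    [[0, -0.05, 0.1], [0, 0, 0], 0],
    [[0, -0.05, 0.1], [0, 0, 0], -0.4],
    [[0, -0.05, 0.1], [0, 0, 0], -1],
    [[0, -0.05, 0.1], [0, 0, 0], -1],
    [[0, -0.05, 0.1], [0, 0, 0], -1],
    [[0, -0.05, 0.1], [0, 0, 0], -1],
    [[0, -0.05, 0.1], [0, 0, 0], -1],
  ],
)

```text
clock: 28.87
position: [0.4657, -0.3159, 0.0243]
tool_rot: [-3.141, 0.0, 0.187]
contact_force: [-0.8, -0.1, 3.9]
opening: 0.124
grip_force: 58.6
```

```bash
python3 -c "
from h import *
o=observe();print(o['contact_force'],o['position'],delta([.4552,-.2059,.0297],.186))"
```

```text
[-0.7601457  -0.14776741  3.92871707] [ 0.46570962 -0.31589734  0.02433199] (array([  1.01, -11.  ,  -0.53]), array([-0.0006,  0.0003,  0.0008]))
```

Call:
carry_out(
  deltas=[
    [[0, 0, -1], [0, 0, 0], -1],
    [[0, 0, -3], [0, 0, 0], -1],
    [[0, 0, -6], [0, 0, 0], -1],
    [[0, 0, -8], [0, 0, 0], -1],
    [[0, -2, -8], [0, 0, 0], -1],
    [[0.5, -5, -8], [0, 0, 0], -1],
    [[1, -8, -8], [0, 0, 0], -1],
    [[1, -10, -8], [0, 0, 0], -1],
    [[1, -11, -7], [0, 0, 0], -1],
    [[1, -11, -5], [0, 0, 0], -1],
    [[1, -11, -3], [0, 0, 0], -1],
    [[1, -11, -2], [0, 0, 0], -1],
    [[1, -11, -2], [0, 0, 0], -1],
    [[1, -11, -2], [0, 0, 0], -1],
    [[1, -11, -2], [0, 0, 0], -1],
  ],
)

```text
clock: 30.12
position: [0.4553, -0.2067, 0.0447]
tool_rot: [3.142, -0.0, 0.186]
contact_force: [0.5, 0.3, -0.3]
opening: 0.124
grip_force: 58.7
```

```bash
python3 -c "
from h import *
o=observe();print(o['contact_force'],o['position'],delta([.4552,-.2059,.0265],.186))"
```

```text
[ 0.49655982  0.26543527 -0.31217765] [ 0.45527671 -0.20673223  0.04474193] (array([ 0.01, -0.08,  1.82]), array([ 0.    , -0.    , -0.0002]))
```

Call:
carry_out(
  deltas=[
    [[0, -0.08, 1], [0, 0, 0], -1],
    [[0, -0.08, 1.6], [0, 0, 0], -1],
    [[0, -0.08, 1.8], [0, 0, 0], -1],
    [[0, -0.08, 1.8], [0, 0, 0], -1],
    [[0, -0.08, 1.8], [0, 0, 0], -1],
  ],
)

```text
clock: 30.53
position: [0.4545, -0.2049, 0.0259]
tool_rot: [-3.14, 0.001, 0.187]
contact_force: [0.1, 1.2, -1.2]
opening: 0.121
grip_force: 58.7
```

```bash
python3 -c "
from h import *
o=observe();print(o['contact_force'],o['position'],delta([.4548,-.2059,.0243],.186))"
```

```text
[ 0.08351444  1.19014702 -1.1511361 ] [ 0.45452345 -0.20493389  0.0259417 ] (array([0.01, 0.1 , 0.16]), array([-0.0011,  0.0012,  0.0007]))
```

Call:
carry_out(
  deltas=[
    [[0, 0.07, 0], [0, 0, 0], -1],
    [[0, 0.07, 0.1], [0, 0, 0], -1],
    [[0, 0.07, 0.2], [0, 0, 0], -1],
    [[0, 0.07, 0.2], [0, 0, 0], -1],
    [[0, 0.07, 0.2], [0, 0, 0], -1],
  ],
)

```text
clock: 30.95
position: [0.4551, -0.2057, 0.0243]
tool_rot: [-3.141, 0.0, 0.187]
contact_force: [-0.5, 0.1, 0.0]
opening: 0.122
grip_force: 59.2
```

Call:
carry_out(
  deltas=[
    [[0, 0, 0.06], [0, 0, 0], -1],
    [[0, 0, 0.06], [0, 0, 0], -1],
    [[0, 0, 0.06], [0, 0, 0], -1],
  ],
)

```text
clock: 31.2
position: [0.4553, -0.2058, 0.0243]
tool_rot: [-3.14, -0.0, 0.187]
contact_force: [-1.1, 1.9, 7.5]
opening: 0.121
grip_force: 59.7
```

Call:
carry_out(
  deltas=[
    [[0, 0, -0.06], [0, 0, 0], -1],
    [[0, 0, -0.06], [0, 0, 0], -0.4],
    [[0, 0, -0.06], [0, 0, 0], 0],
    [[0, 0, -0.06], [0, 0, 0], 0],
    [[0, 0, -0.06], [0, 0, 0], 0],
    [[0, 0, -0.06], [0, 0, 0], 0],
    [[0, 0, -2], [0, 0, 0], 0],
    [[0, 0, -5], [0, 0, 0], 0],
    [[0, 0, -9], [0, 0, 0], 0],
    [[0, 0, -13], [0, 0, 0], 0.3],
    [[0, 0, -17], [0, 0, 0], 0.3],
    [[-2, 0, -20], [0, 0, 0], 0.3],
    [[-3, 0, -22], [0, 0, 0], 0.3],
    [[-3, 0, -22], [0, 0, 0], 0.3],
    [[-3, 0, -22], [0, 0, 0], 0.3],
  ],
)

```text
clock: 32.45
position: [0.426, -0.2114, 0.2443]
tool_rot: [-3.14, -0.003, 0.187]
contact_force: [0.9, 0.5, -0.5]
opening: 0.651
grip_force: 0.0
```

```bash
python3 - <<'E'
from h import *
m=camera_model("wrist");im=camera("wrist");o=observe();print(o['position'],o['tool_rot'])
for n,P in(("post",[.4535,-.206,.085]),("cap",[.5076,-.1892,.079]),("obj",[.521,-.009,.053])):print(n,pix(m,P)[0].round(1))
x,y=90,30;cv2.imwrite("pics/w9.png",cv2.resize(np.clip(im[y:y+200,x:x+250,::-1]*1.2,0,255).astype(np.uint8),None,fx=3,fy=3,interpolation=cv2.INTER_CUBIC))
E
```

```text
[ 0.42556152 -0.2107502   0.2430971 ] [-3.13956573e+00  2.79572273e-04  1.87340771e-01]
post [257.8 141.2]
cap [251.8  87.3]
obj [94.3 44.2]
```

View pics/w9.png

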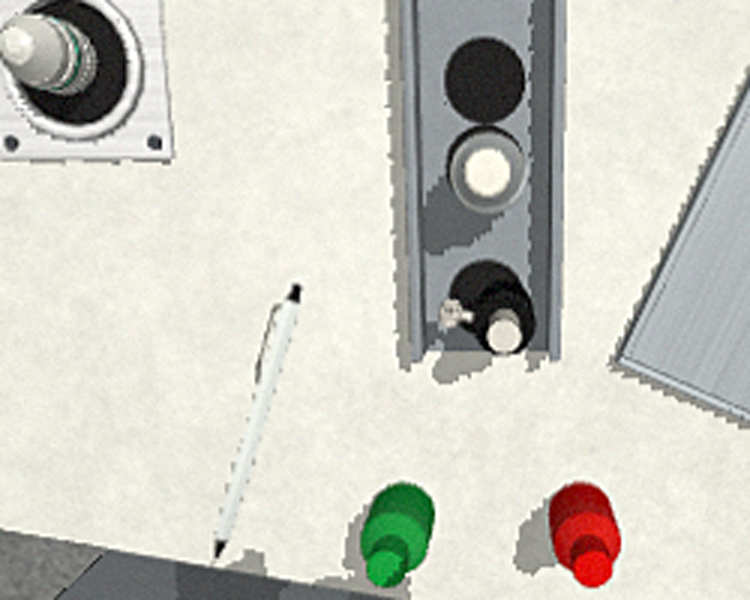

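The post top is at px (258,141.7) against the expected (257.8,141.2), and the cap at (252.7,87.3) against (251.8,87.3). Both are upright and back within about 1 mm, the thumbscrew still points +y, and the objective stands in the ring.

```bash
python3 -c "
from cell import *
print(sign_off())"
```

```text
the job is handed in; nothing more can be done
None
```

The job is handed in: the objective stands upright inside the ring, and the dropper bottle and post holder are back upright in the bay, each within about 1 mm of where it stood by the last wrist picture.

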